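# Open the wheel case and stow its sliding lid in the bay

## Task

Open the polishing-wheel case: raise the green lid's tab end over the end lip, slide the lid out of its grooves, lay it flat on the counter without dropping it, and let go. Then take it again and stow it flat in the bay under the low riser, white-tab end first, pushed in until it meets the back stop. Do not push the other things about or knock them over.

Things in the scene. Friction and masses are not known exactly. Their poses are not given: they have to be found in the camera images.
- case: Cream polishing-wheel case with a sliding lid, fixed to the counter, 80 wide (its x), 184 long (its y), 53 high. Origin: centre of its underside; +y points to the lip end, the way the lid comes out. The lid rests on two rails 32 above the counter, in grooves 64 wide, 172 long. It is clear once its plain end is past the lip (lid origin 176 along +y from the case's).
- case_lip (a point): Middle of the top of the end lip at the case's +y end, 92 from its origin, 37 above the counter. The lip is 6 thick and rises 5 above the rails, so it stops the lid: the lid's tab end must be raised more than 5 before it can slide out. Axes as the case's.
- case_strips (a point): Middle between the lip-side ends of the two white strips over the grooves, at y = 40 of the case, 48 above the counter. The strips run from here to the back (y = -92), undersides at 48, tops at 53, 52 open between them. They stop the 8 thick lid firmly once it is raised by 8. From here to the lip the lid is open above and at its sides. Axes as the case's.
- lid: Green flat lid, 60 wide (its x), 168 long (its y), 8 thick, 0.10 to 0.21 kg, loose. Origin: centre of its underside; +y points to the end with the white tab, z is up through its top. In the case at the start, under the strips and behind the lip, with its y along the case's y. Rigid.
- lid_tab (a point): Centre of the white block-shaped tab on the lid's top: 36 across (lid x), 12 along (lid y), 18 high (top 26 above the lid's underside); it stands 62 from the lid's origin toward +y, and this point is 17 above the lid's underside. Axes as the lid's.
- lid_front (a point): Middle of the lid's tab-end edge: 84 from the lid's origin along +y, at half thickness (4 above its underside). Axes as the lid's.
- lid_plain (a point): Middle of the lid's plain-end edge: 84 from the lid's origin along -y, at half thickness. The lid can be gripped here across its 60 mm width. Axes as the lid's.
- bay: Lid bay: low riser with a grey roof on aluminium walls, fixed, 104 wide (its x), 125 deep (its y), 42 high. Origin: centre of its underside; +y points inward from the open mouth (at y = -62.5, marked by a green strip on the roof's edge) to the back stop (inner face at y = +52.5). Inside 84 wide, 36 high, 115 deep, floored by the counter itself. A pushed-in lid leaves 53 of its plain end sticking out.
- wax_jar: Bystander: amber jar, diameter 44, 50 high, standing on the bay's roof near its inner end. Origin: centre of its underside.
- mix_bowl: Bystander: black rubber mixing bowl, diameter 110, 60 high, at the far side of the counter. Origin: centre of its underside.
- measure_cup: Bystander: clear cup, diameter 72, 85 high, at the far side. Origin: centre of its underside.
- pumice_jar: Bystander: jar with a blue cap, diameter 76, 95 high, at the far side. Origin: centre of its underside.
- spatula: Bystander: mixing spatula, 190 long, lying at the left. Origin under its middle; x along it.
- brush: Bystander: bench brush, 170 long, lying at the right. Origin under its middle; x along it.
- model: Bystander: white plaster dental model, 70 x 65 x 34, at the far right. Origin: centre of its underside.
Things that resemble listed ones, but are neither listed nor needed, are in the scene too. Leave any blue look-alike of the bay alone.

How it is judged:
On the way, in this order (a step that is already met when the one before it is completed fails the run):
1. the lid is out of the grooves, past the lip (y of lid in the frame of case above 0.174 m), for 0.05 s.
2. the lid lies flat on the counter and is let go (height (world z) of each of lid_front, lid_plain below 0.01 m and angle between lid's own z axis and vertical below 0.06 rad and contact force between the fingers and lid below 0.05 N and linear speed of lid below 0.02 m/s), for 0.2 s.
At the end, for the whole second after the job is handed in: The lid lies flat (within 0.06 rad, right side up) and at rest on the counter in the bay, its tab-end edge within 10 mm of the back stop and within 20 mm of the bay's middle line, its length within 0.25 rad of the bay's (y of lid_front in the frame of bay between 0.0425 and 0.056 m and x of lid_front in the frame of bay between -0.02 and 0.02 m and angle between the y axis of lid and the y axis of bay, either way round below 0.25 rad and angle between lid's own z axis and vertical below 0.06 rad and height (world z) of each of lid_front, lid_plain below 0.01 m and linear speed of lid below 0.02 m/s); the robot touches nothing.
It fails at once if the lid is dropped (it moves faster than 0.6 m/s with no finger on it) (contact force between the fingers and lid below 0.05 N and linear speed of lid above 0.6 m/s).
It fails at once if another thing on the counter is pushed more than 20 mm or knocked over (distance of any of wax_jar, mix_bowl, measure_cup, pumice_jar, spatula, brush, model from where it was at the start of the episode above 0.02 m).
It also fails if it takes over 64 s, if anything falls off the work surface, if the arm or the gripper's body presses on something with over 40 N, if the wrist force passes 120 N, or if a joint passes its speed limit or range.

## Robot

A 7-joint arm with a two-finger parallel gripper is mounted at the origin on the work surface. World frame = base frame: x ahead of the robot, y to its left, z up, the work surface at z = 0. Lengths are in m, angles in rad, forces in N, time in s.
With the tool pointing down it reaches from about 0.425 to 0.825 m from the base axis. Payload 3.6 kg.
Tool frame: the origin (TCP) lies where the fingers leave the gripper's body, on its centre line; the fingertips stand 73 mm ahead of it and the grasp point (between the pads) lies 54 mm ahead of it; x points along the fingers, y is the direction in which the jaws open and shut, and the axes are right-handed (so a half turn about x gives the same grasp; the last joint's range is limited). The gripper opens to 85 mm and grips with 20 to 120 N. Pads are 22 mm wide; open, the fingers measure 114 mm over their backs; the gripper's body (76 mm by 85 mm) begins 54 mm behind the grasp point. The pads swing forward as they close: fully open they stand 13 mm farther back than shut.
Start: joints at [-1.325, 0.615, -0.013, 1.423, 0.008, 1.103, -0.04], TCP at [0.175, 0.626, 0.304] pointing down, gripper open.
Joint ranges: [-3.12, 3.12], [-0.3, 2.06], [-1.34, 1.32], [0.26, 2.42], [-1.36, 4.5], [0.01, 1.98], [-2.84, 2.84]. Speed limits (rad/s): [2.79, 2.79, 3.14, 3.14, 3.14, 3.14, 3.14].

## Interface

Orientations are given as a unit quaternion [x, y, z, w].
In Python, from station import arm, snapshot, camera_info, ticket gives the robot as it stands. Calls block until the motion is done:
- arm.movep(position, orientation): joint-space move of the TCP to a pose.
- arm.line_to(position, velocity=0.15, ori=None): straight line of the TCP; ori=None keeps the orientation; velocity is the mean speed in m/s.
- arm.move_j(angles): joint-space move.
- arm.move_gripper(opening, effort=None): opening from 0.0 (shut) to 1.0 (fully open); effort is the grip in N (None keeps the last); returns when the fingers have stopped.
- arm.pause(seconds).
- arm.ik(position, orientation): joint angles nearest the present ones, or None.
- snapshot(name): name is "side" or "top"; returns the picture (384x512x3 uint8, blue, green, red); there is no depth.
- camera_info(name): a dict with "fx", "fy", "cx", "cy" (pixels), "dist_coeffs" ([k1, k2, p1, p2, k3] as OpenCV has them; the pictures are not rectified), "R" (3x3) and "t" (3): a world point X has camera coordinates R X + t. Camera axes: x right, y down, z forward; pixel columns grow to the right and rows downward; lengths in m; the calibration is good to about 2 mm. A picture is of the moment at which its call begins. camera_info takes no time and is no camera call.
A pose or a line that the arm cannot do raises arm.MotionError and nothing moves.
- ticket.finish_job(): hands the job in, once; it reports no verdict.
Readings, each from a call of its own:
- arm.read_time(): time.
- arm.read_joint_positions(): joint angles.
- arm.read_dq(): joint speeds.
- arm.read_effort(): joint torques, N m.
- arm.read_tool_pos(): TCP position.
- arm.read_eef_rot(): TCP orientation.
- arm.read_ft_force(): force on the tool from outside, world axes, zero at the start.
- arm.read_wrist_torque(): the same for the moment, N m.
- arm.read_opening(): opening from 0.0 (shut) to 1.0 (fully open).
Only numpy, scipy, OpenCV 4.12 (cv2) and the standard library are available. Lean on these libraries where they do the work, as an engineer would, in place of code of your own. Each camera call takes 0.05 s, during which the arm holds its last target.

## Working session

There is one attempt and no reset: what is moved stays moved. The work goes in short steps, each a Python script; the robot and the scene stay as the last script left them, time stands still between calls to the robot, and variables do not carry over. Pictures are saved under pics/ and viewed, and the job is handed in when it is done.

```bash
ls; mkdir -p pics; python3 - <<'E'
from station import arm, snapshot, camera_info
import cv2
for n in("side","top"):
    cv2.imwrite(f"pics/{n}0.png",snapshot(n)); c=camera_info(n); print(n,c)
print(arm.read_time(),arm.read_eef_rot())
E
```

```text
pics
side {'fx': 488.1712597727459, 'fy': 488.1712597727459, 'cx': 251.0791385639864, 'cy': 194.1681100877566, 'dist_coeffs': array([-0.15487253,  0.        ,  0.        ,  0.        ,  0.        ]), 'R': array([[-0.99898271, -0.0437711 ,  0.0108464 ],
       [-0.03329249,  0.55364024, -0.83209019],
       [ 0.0304165 , -0.83160482, -0.55453428]]), 't': array([0.54535675, 0.06283931, 1.58933326])}
top {'fx': 479.5770633477755, 'fy': 479.5770633477755, 'cx': 250.96677631477203, 'cy': 192.36815746146885, 'dist_coeffs': array([0.03253415, 0.        , 0.        , 0.        , 0.        ]), 'R': array([[-0.00667546, -0.99990886, -0.01173508],
       [-0.99609109,  0.00768272, -0.08799723],
       [ 0.08807937,  0.01110179, -0.99605159]]), 't': array([0.02385781, 0.54205682, 1.81345802])}
0.1 [ 0.09528641  0.70063988 -0.09694681  0.70044669]
```

View pics/side0.png

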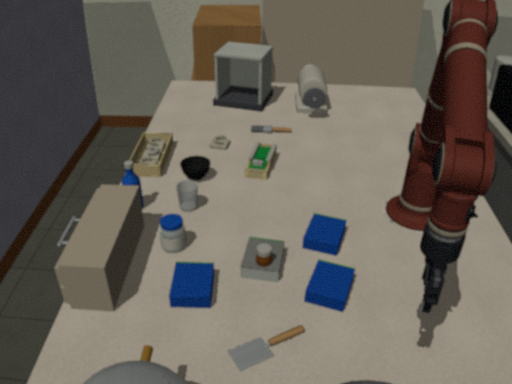

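View pics/top0.png

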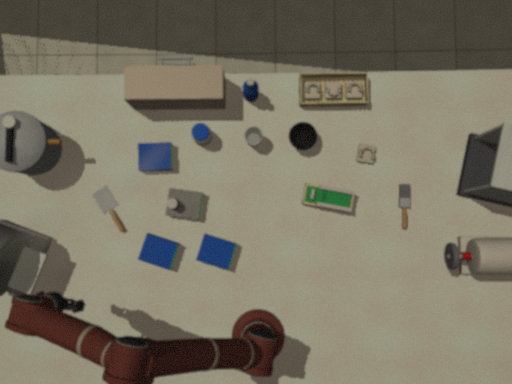

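```bash
python3 - <<'E'
import cv2, numpy as np
t=cv2.imread("pics/top0.png"); s=cv2.imread("pics/side0.png")
a=cv2.resize(t[175:225,290:370],None,fx=9,fy=9,interpolation=cv2.INTER_CUBIC)
b=cv2.resize(t[180:230,155:220],None,fx=9,fy=9,interpolation=cv2.INTER_CUBIC)
cv2.imwrite("pics/a.png",a);cv2.imwrite("pics/b.png",b)
cv2.imwrite("pics/c.png",cv2.resize(s[135:190,235:290],None,fx=10,fy=10,interpolation=cv2.INTER_CUBIC))
cv2.imwrite("pics/d.png",cv2.resize(s[230:290,230:295],None,fx=9,fy=9,interpolation=cv2.INTER_CUBIC))
E
```

```text
(no output)
```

View pics/a.png

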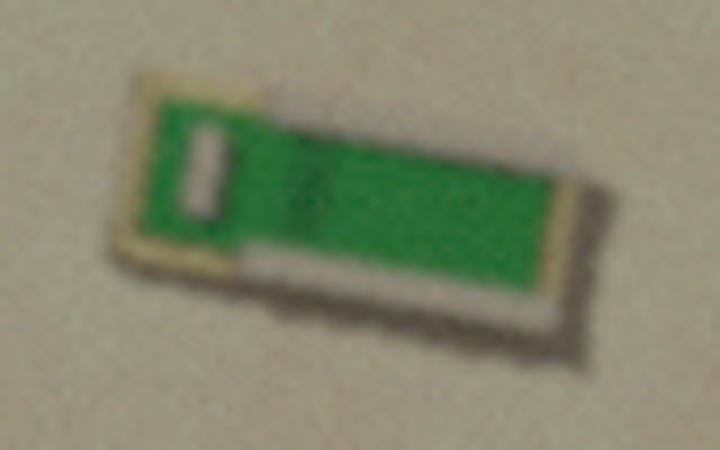

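View pics/b.png

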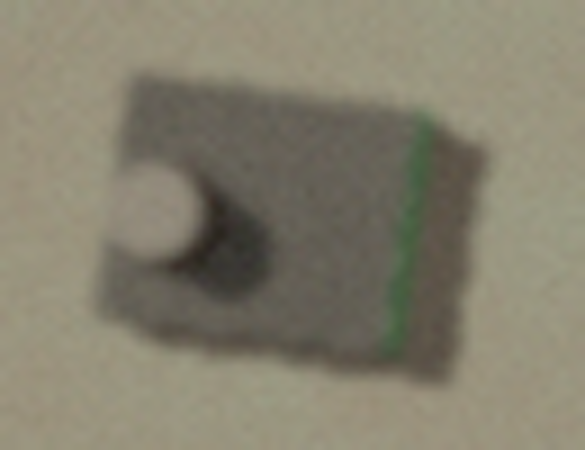

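View pics/c.png

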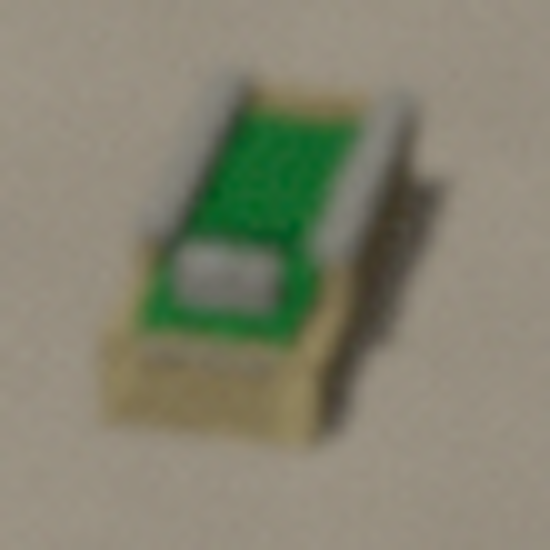

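View pics/d.png

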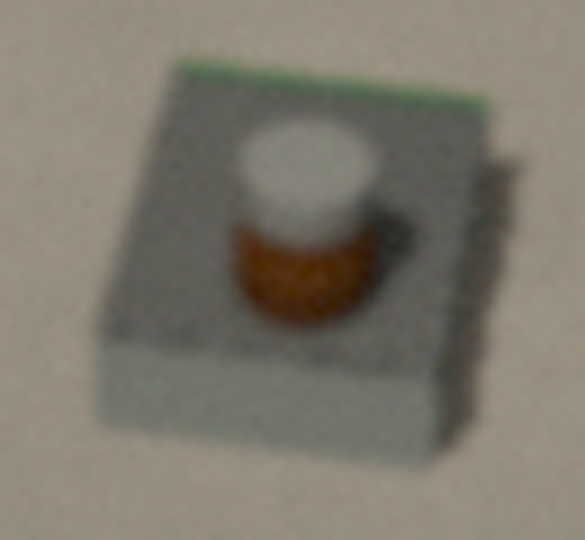

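```bash
cat > h.py <<'E'
import numpy as np, cv2
from station import arm, snapshot, camera_info
from scipy.spatial.transform import Rotation as Ro
def ray(n,px,z):
    c=camera_info(n);K=np.array([[c['fx'],0,c['cx']],[0,c['fy'],c['cy']],[0,0,1.]])
    u=cv2.undistortPoints(np.array(px,float).reshape(-1,1,2),K,c['dist_coeffs']).reshape(-1,2)
    d=np.c_[u,np.ones(len(u))]@c['R']; o=-c['R'].T@c['t']
    return o+d*((z-o[2])/d[:,2])[:,None]
def big(m):
    n,l,s,cen=cv2.connectedComponentsWithStats(m.astype(np.uint8)); i=1+np.argmax(s[1:,4]); return l==i
def green(img,roi,sat=90):
    h=cv2.cvtColor(img,cv2.COLOR_BGR2HSV); m=(h[...,0]>45)&(h[...,0]<80)&(h[...,1]>sat)
    r=np.zeros_like(m);x0,y0,x1,y1=roi;r[y0:y1,x0:x1]=1
    return m&r
def quat(jy):  # tool down, jaw axis at world yaw jy
    x=np.array([0,0,-1.]);y=np.array([np.cos(jy),np.sin(jy),0]);return Ro.from_matrix(np.c_[x,y,np.cross(x,y)])
def save(name,img): cv2.imwrite(f"pics/{name}.png",img)
E
python3 - <<'E'
from h import *
t=cv2.imread("pics/top0.png"); s=cv2.imread("pics/side0.png")
def tab(n,img,roi,z):
    g=big(green(img,roi)).astype(np.uint8)
    cs,_=cv2.findContours(g,cv2.RETR_CCOMP,cv2.CHAIN_APPROX_NONE)
    f=cv2.morphologyEx(g,cv2.MORPH_CLOSE,np.ones((9,9)))
    holes=big((f>0)&(g==0)); p=np.argwhere(holes)[:,::-1].mean(0)
    print(n,'tab px',p,holes.sum(),'->',ray(n,[p],z))
    P=ray(n,np.argwhere(f>0)[:,::-1],.040)[:,:2]
    r=cv2.minAreaRect(P.astype(np.float32)*1000); print('green rect mm',r, 'box',cv2.boxPoints(r).round(0).tolist())
    e=np.linalg.eigh(np.cov(P.T))[1][:,1]; e*=np.sign(e[1]);print('pca yaw of +y',np.arctan2(e[1],e[0]),P.mean(0))
    return p
pt=tab('top',t,(290,175,370,225),.057)
ps=tab('side',s,(235,135,290,190),.052)
for n,img,roi in(('top',t,(190,185,215,225)),('side',s,(235,232,295,246))):
    m=green(img,roi,45); P=ray(n,np.argwhere(m)[:,::-1],.042)[:,:2]
    v=cv2.fitLine(P.astype(np.float32),cv2.DIST_HUBER,0,1e-4,1e-4).ravel(); d=(P-P.mean(0))@v[:2]
    print(n,'strip',m.sum(),P.mean(0),(P.max(0)),P.min(0),'dir',np.arctan2(v[1],v[0]),'mid',P.mean(0)+v[:2]*(d.max()+d.min())/2,'len',np.ptp(d))
# bay roof corners from zoom b (px)
for q in [(134,78),(428,108),(388,356),(98,318)]:
    print('roof corner',ray('top',[(155+q[0]/9,180+q[1]/9)],.042)[0][:2])
for q,z in [((145,78),.037),((112,252),.037),((612-20,180),.05),((560,325),.05)]:
    print('case corner',ray('top',[(290+q[0]/9,175+q[1]/9)],z)[0][:2])
E
```

```text
top tab px [312.32142857 193.5       ] 56 -> [[ 0.53325755 -0.21071827  0.057     ]]
green rect mm ((520.8593139648438, -270.682861328125), (166.4912109375, 57.53987121582031), 78.1954574584961) box [[476.0, -346.0], [532.0, -358.0], [566.0, -195.0], [510.0, -183.0]]
pca yaw of +y 1.3796562943158108 [ 0.52268226 -0.26744363]
side tab px [257.15942029 162.23188406] 69 -> [[ 0.53383955 -0.21037492  0.052     ]]
green rect mm ((520.9337768554688, -272.2668762207031), (168.14175415039062, 57.70092010498047), 78.61404418945312) box [[476.0, -349.0], [533.0, -360.0], [566.0, -196.0], [509.0, -184.0]]
pca yaw of +y 1.4265033580571036 [ 0.52510517 -0.26448135]
top strip 54 [0.49250017 0.21371607] [0.53965174 0.2206718 ] [0.44492921 0.20564971] dir -0.14142437 mid [0.49237525 0.21373385] len 0.09587530145504825
side strip 40 [0.49264042 0.2132102 ] [0.53757754 0.22013178] [0.44798069 0.20536268] dir -0.14700623 mid [0.49287517 0.21317544] len 0.09058374885825096
roof corner [0.55712475 0.32781336]
roof corner [0.54344741 0.20359263]
roof corner [0.43905487 0.22014202]
roof corner [0.45592507 0.34208718]
case corner [ 0.57267566 -0.19016485]
case corner [ 0.4991053  -0.17505822]
case corner [ 0.52694549 -0.37434986]
case corner [ 0.46644602 -0.35950853]
```

```bash
cat >> h.py <<'E'
CY=1.368; TAB=np.array([.5335,-.2105]); u=np.array([np.cos(CY),np.sin(CY)])
BY=1.428; M=np.array([.492,.212]); v=np.array([np.cos(BY),np.sin(BY)])
P=lambda xy,z:[float(xy[0]),float(xy[1]),z]
E
python3 - <<'E'
from h import *
R=Ro.from_quat(arm.read_eef_rot()).as_matrix(); print(R.round(3)); print(arm.read_opening())
for off in(0,np.pi):
    for pos,yw in((P(TAB,.3),CY),(P(TAB,.116),CY),(P(TAB+.2*u,.16),CY),(P(M-.098*v,.16),BY),(P(M-.098*v,.085),BY),(P(M-.233*v,.085),BY-np.pi/2),(P(M-.233*v,.085),BY+np.pi/2),(P(M-.04*v,.075),BY+np.pi/2)):
        q=arm.ik(pos,quat(yw+off).as_quat()); print(off,None if q is None else np.round(q,2))
E
```

```text
[[-0.001  0.269  0.963]
 [-0.002  0.963 -0.269]
 [-1.    -0.002  0.   ]]
1.0006994174385055
0 [ 0.05  0.53  0.45  1.67 -0.26  1.01  1.96]
0 [ 0.34  0.74 -0.    1.83  0.    0.57  1.71]
0 [-0.02  0.67  0.01  1.8  -0.01  0.67  1.37]
0 [-0.27  0.58 -0.01  2.03  0.01  0.53  1.14]
0 [-0.26  0.72 -0.03  2.07  0.05  0.35  1.1 ]
0 [-0.07  0.7   0.1   2.16 -0.23  0.29  0.08]
0 [ 0.22  0.72 -0.33  2.15  0.65  0.36  2.34]
0 [-0.16  0.78 -0.34  2.    0.57  0.45  2.06]
3.141592653589793 [-0.21  0.65  0.94  1.68 -0.58  1.12 -0.87]
3.141592653589793 [ 0.02  0.8   0.52  1.84 -0.62  0.67 -0.86]
3.141592653589793 [-0.45  0.79  0.73  1.81 -0.71  0.82 -1.13]
3.141592653589793 [-0.66  0.65  0.58  2.04 -0.61  0.62 -1.38]
3.141592653589793 [-0.55  0.76  0.41  2.08 -0.71  0.44 -1.3 ]
3.141592653589793 [ 0.22  0.72 -0.33  2.15  0.65  0.36  2.34]
3.141592653589793 [-0.07  0.7   0.1   2.16 -0.23  0.29  0.08]
3.141592653589793 [-0.53  0.77  0.22  2.01 -0.41  0.4  -0.13]
```

```bash
python3 - <<'E'
from h import *
q=quat(CY).as_quat()
arm.movep(P(TAB,.28),q); arm.move_gripper(.42,60)
arm.line_to(P(TAB,.15),.25)
save('s1',cv2.resize(snapshot('side')[100:210,200:330],None,fx=5,fy=5,interpolation=cv2.INTER_CUBIC))
print(arm.read_time(),arm.read_tool_pos(),arm.read_ft_force(),arm.read_opening(),np.round(arm.read_joint_positions(),2))
save('t1',cv2.resize(snapshot('top')[150:250,280:380],None,fx=5,fy=5,interpolation=cv2.INTER_CUBIC))
E
```

```text
4.5333 [ 0.53456685 -0.21130373  0.15158954] [-0.1640511   0.53075194  0.7190878 ] 0.4156761968635231 [ 0.14  0.71  0.32  1.81 -0.34  0.67  2.02]
```

View pics/s1.png

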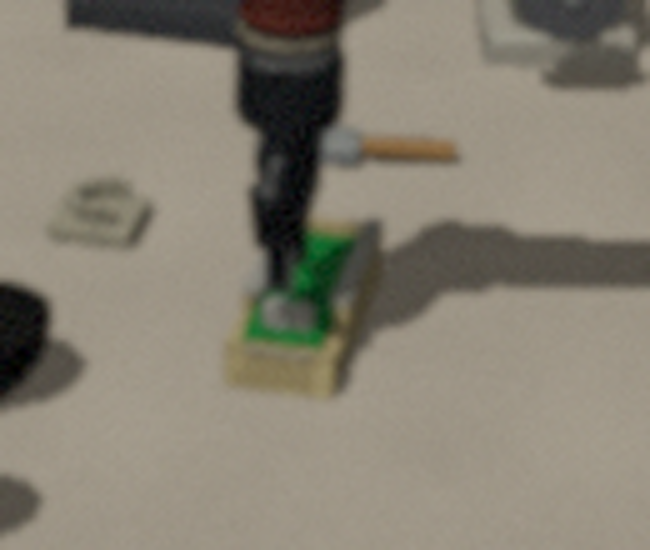

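View pics/t1.png

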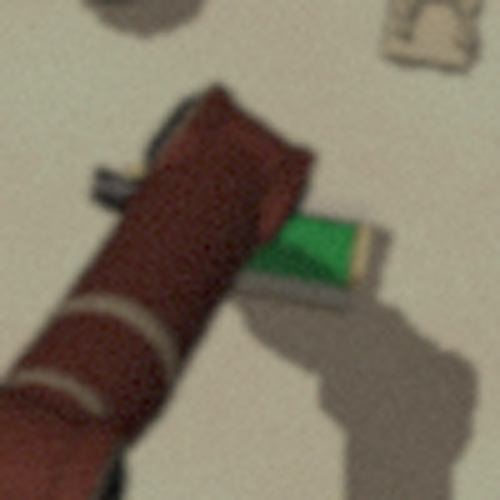

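The gripper hangs right above the white tab (side px ~(257,162)), with its jaws along the case. I'll descend and grip.

```bash
python3 - <<'E'
from h import *
def st(s): print(s,round(arm.read_time(),2),arm.read_tool_pos().round(4),np.round(arm.read_ft_force(),2),round(arm.read_opening(),3))
st('pre')
for z in(.125,.120,.1165):
    arm.line_to(P(TAB,z),.08); st('z')
    if arm.read_ft_force()[2]>6: break
arm.move_gripper(0,60); st('grip')
save('s2',cv2.resize(snapshot('side')[100:210,200:330],None,fx=5,fy=5,interpolation=cv2.INTER_CUBIC))
E
```

```text
pre 4.58 [ 0.5347 -0.2113  0.152 ] [0.85 0.74 0.14] 0.42
z 5.04 [ 0.5334 -0.2105  0.1247] [0.62 0.23 0.31] 0.42
z 5.29 [ 0.5335 -0.2105  0.1199] [-1.18  0.15  0.4 ] 0.42
z 5.54 [ 0.5334 -0.2104  0.1163] [ 0.26 -0.42 -0.21] 0.419
grip 5.88 [ 0.5337 -0.2106  0.1168] [-0.49 -0.51  2.05] 0.123
```

View pics/s2.png

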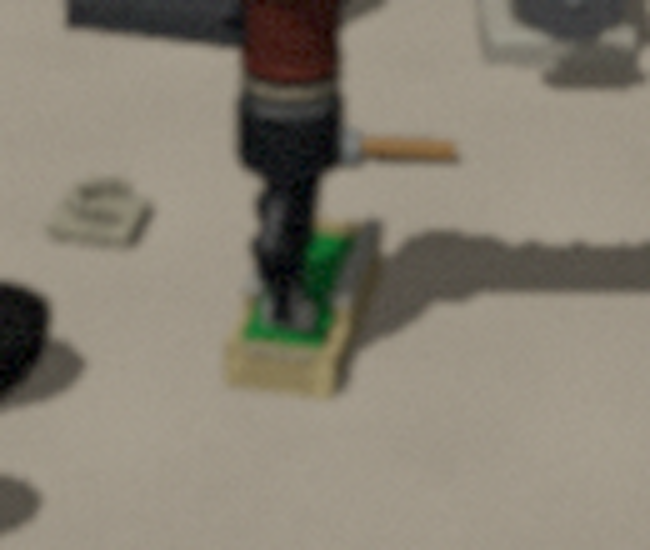

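```bash
python3 - <<'E'
from h import *
def st(s): 
    f=arm.read_ft_force(); print(s,round(arm.read_time(),2),arm.read_tool_pos().round(4),np.round(f,2),np.round(arm.read_wrist_torque(),2),round(arm.read_opening(),3)); return f
p=arm.read_tool_pos(); z0=p[2]; b=np.array(TAB)
for dz in(.003,.006,.0068):
    f=st(arm.line_to(P(b,.1165+dz),.05))
for s in(.006,.012,.02,.04):
    arm.line_to(P(b+s*u,.1165+.0068),.05); f=st(s)
    if np.linalg.norm(f[:2])>12: print('STOP');break
save('s3',cv2.resize(snapshot('side')[100:210,200:330],None,fx=5,fy=5,interpolation=cv2.INTER_CUBIC))
E
```

```text
False 6.18 [ 0.5333 -0.2103  0.1193] [-0.39 -0.28 -2.  ] [ 0.1  -0.06 -0.02] 0.117
False 6.43 [ 0.5335 -0.2105  0.1225] [ 0.34  0.44 -2.2 ] [ 0.13 -0.05  0.01] 0.115
False 6.68 [ 0.5335 -0.2105  0.1233] [ 0.07 -1.37 -2.65] [ 0.14  0.01 -0.  ] 0.121
0.006 6.95 [ 0.5349 -0.2037  0.1232] [-0.03  0.16 -1.85] [ 0.1   0.05 -0.02] 0.12
0.012 7.22 [ 0.5361 -0.198   0.1232] [ 0.56 -0.29 -1.86] [ 0.09  0.02 -0.  ] 0.121
0.02 7.53 [ 0.5377 -0.1901  0.1233] [ 0.06  0.14 -2.19] [ 0.09 -0.03 -0.01] 0.119
0.04 8.07 [ 0.5417 -0.1711  0.1233] [-0.59  0.17 -2.45] [ 0.15 -0.02 -0.04] 0.124
```

View pics/s3.png

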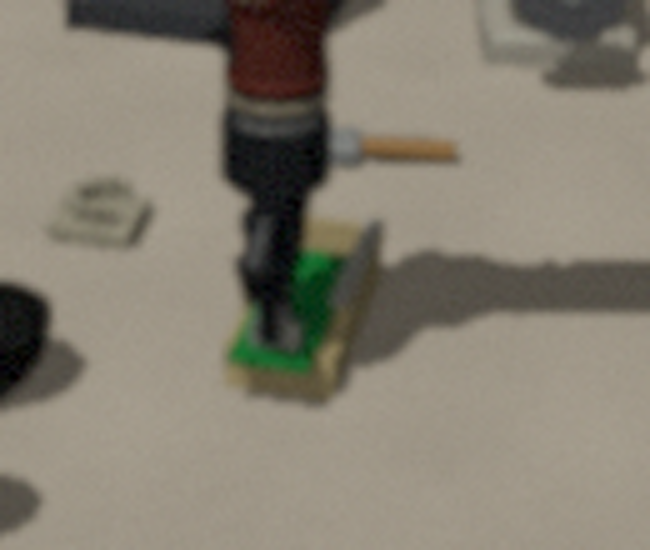

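The lid moves freely and its green front already overhangs the lip. I'll keep sliding it.

```bash
python3 - <<'E'
from h import *
def st(s): 
    f=arm.read_ft_force(); print(s,round(arm.read_time(),2),arm.read_tool_pos().round(4),np.round(f,2),np.round(arm.read_wrist_torque(),2),round(arm.read_opening(),3)); return f
b=TAB
for s,dz in((.08,.0068),(.11,.0068),(.14,.0068),(.155,.012),(.19,.02),(.23,.03)):
    arm.line_to(P(b+s*u,.1165+dz),.1); f=st(s)
    if np.linalg.norm(f[:2])>12: print('STOP');break
save('s4',cv2.resize(snapshot('side')[100:230,180:330],None,fx=4.5,fy=4.5,interpolation=cv2.INTER_CUBIC))
E
```

```text
0.08 8.68 [ 0.5496 -0.1324  0.1233] [-0.52 -0.39 -1.34] [ 0.07 -0.01 -0.01] 0.118
0.11 9.12 [ 0.5556 -0.1029  0.1233] [-0.07 -0.08 -1.9 ] [ 0.06 -0.   -0.01] 0.121
0.14 9.57 [ 0.5617 -0.0735  0.1233] [-0.38 -1.21 -2.28] [ 0.06  0.01 -0.04] 0.119
0.155 9.88 [ 0.5649 -0.0585  0.1287] [ 0.12  0.14 -1.49] [ 0.05  0.01 -0.07] 0.12
0.19 10.39 [ 0.5716 -0.0247  0.1365] [-0.26 -0.38 -2.53] [ 0.02 -0.02  0.02] 0.119
0.23 10.95 [0.5796 0.0142 0.1465] [ 0.17 -1.73 -2.29] [ 0.07 -0.   -0.04] 0.118
```

View pics/s4.png

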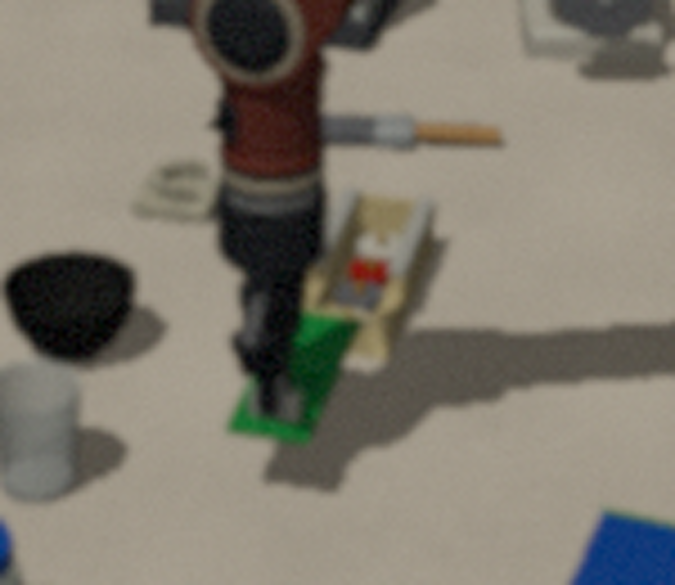

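```bash
python3 - <<'E'
from h import *
def st(s): 
    f=arm.read_ft_force(); print(s,round(arm.read_time(),2),arm.read_tool_pos().round(4),np.round(f,2),np.round(arm.read_wrist_torque(),2),round(arm.read_opening(),3)); return f
T=M-.098*v; q=quat(BY).as_quat()
arm.line_to(P(TAB+.26*u,.155),.15); st('a')
arm.line_to(P(T,.14),.12,ori=q); st('b')
arm.line_to(P(T,.094),.08); st('c')
z=.090
while z>.0795:
    arm.line_to(P(T,z),.04); f=st(round(z,4))
    if f[2]>3: break
    z-=.0015
save('s5',cv2.resize(snapshot('side')[150:280,180:330],None,fx=4.5,fy=4.5,interpolation=cv2.INTER_CUBIC))
E
```

```text
a 11.36 [0.5859 0.0446 0.155 ] [ 0.48  0.03 -1.83] [0.1  0.04 0.01] 0.121
b 12.59 [0.479  0.1144 0.1402] [ 0.31 -0.03 -2.16] [ 0.07 -0.01 -0.01] 0.121
c 13.32 [0.4783 0.1148 0.0941] [ 0.19  0.22 -1.15] [ 0.14  0.01 -0.01] 0.125
0.09 13.57 [0.4781 0.1151 0.0901] [ 0.45  0.4  -1.88] [0.09 0.03 0.05] 0.122
0.0885 13.82 [0.478  0.115  0.0885] [ 0.27 -0.01 -2.09] [ 0.06 -0.04  0.04] 0.123
0.087 14.07 [0.478  0.115  0.0869] [-1.04  0.82 -2.58] [ 0.12 -0.04  0.03] 0.124
0.0855 14.32 [0.478  0.115  0.0854] [ 0.57  0.79 -1.87] [ 0.06 -0.01  0.02] 0.119
0.084 14.57 [0.4782 0.115  0.0848] [-1.7   0.84  5.03] [0.06 0.26 0.02] 0.123
```

View pics/s5.png

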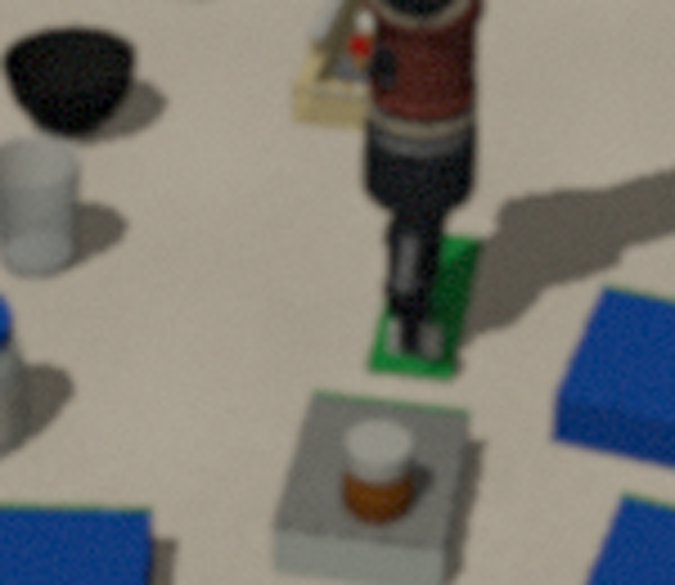

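The lid is down on the counter, in line with the bay mouth. I'll release it, back off and measure.

```bash
python3 - <<'E'
from h import *
T=M-.098*v
arm.move_gripper(.4); arm.pause(.3)
arm.line_to(P(T,.17),.15)
q=quat(BY-np.pi/2).as_quat()
S=M-.233*v
arm.line_to(P(S,.17),.2,ori=q); arm.move_gripper(1.0)
print(arm.read_time(),arm.read_tool_pos(),np.round(arm.read_joint_positions(),2))
t=snapshot('top');s=snapshot('side')
save('t6raw',t);save('s6raw',s)
save('t6',cv2.resize(t[150:270,150:330],None,fx=4,fy=4,interpolation=cv2.INTER_CUBIC))
save('s6',cv2.resize(s[150:280,180:330],None,fx=4.5,fy=4.5,interpolation=cv2.INTER_CUBIC))
E
```

```text
18.275 [ 0.45885249 -0.01860119  0.17003116] [-0.53  0.67  0.8   2.12 -0.78  0.68  0.67]
```

View pics/t6.png

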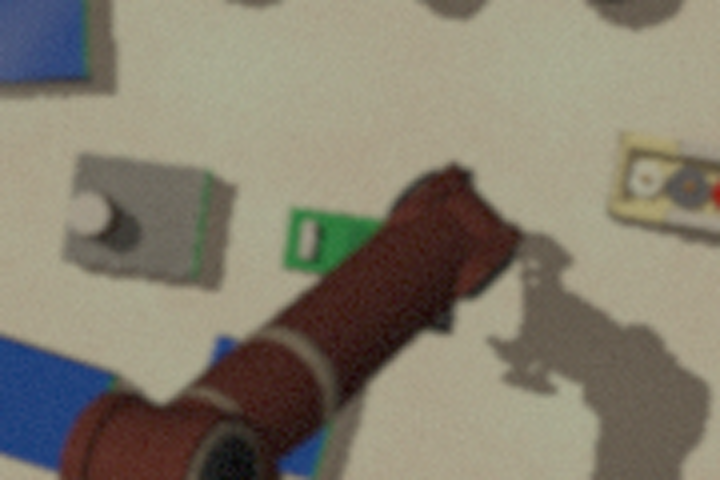

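View pics/s6.png

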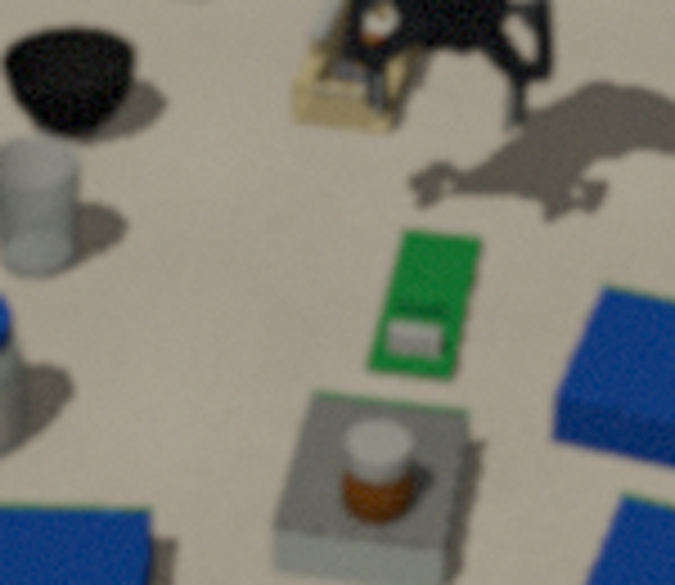

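```bash
python3 - <<'E'
from h import *
s=cv2.imread('pics/s6raw.png')
m=big(green(s,(255,195,300,236))).astype(np.uint8)
m=cv2.morphologyEx(m,cv2.MORPH_CLOSE,np.ones((9,9)))
p=ray('side',np.argwhere(m)[:,::-1],.008)[:,:2]
r=cv2.minAreaRect(p.astype(np.float32)*1000);print(r);B=cv2.boxPoints(r);print(B.round(0).tolist())
c=np.array(r[0])/1000; w=np.array([v[1],-v[0]])
print('expected origin',M-.16*v,'bay frame: lateral',(c-M)@w,'along from mouth',(c-M)@v)
S=M-.233*v
for pos in(P(S,.1),P(S,.077),P(M-.042*v,.077),P(M-.042*v,.17)):
    q=arm.ik(pos,quat(BY-np.pi/2).as_quat()); print(None if q is None else np.round(q,2))
E
```

```text
((469.25262451171875, 56.1113166809082), (167.74874877929688, 56.36179733276367), 81.9709701538086)
[[430.0, -23.0], [485.0, -31.0], [509.0, 135.0], [453.0, 143.0]]
expected origin [0.46923015 0.05362849] bay frame: lateral -0.00033109331687687426 along from mouth -0.1575392492548459
[-0.42  0.77  0.63  2.16 -0.96  0.52  0.82]
[-0.37  0.8   0.57  2.17 -1.03  0.47  0.88]
[-0.8   0.87  0.67  2.02 -0.98  0.61  0.42]
[-0.9   0.75  0.85  1.97 -0.8   0.79  0.27]
```

```bash
python3 - <<'E'
from h import *
def st(s): 
    f=arm.read_ft_force(); print(s,round(arm.read_time(),2),arm.read_tool_pos().round(4),np.round(f,2),round(arm.read_opening(),3)); return f
S=M-.230*v
arm.move_gripper(.82,40)
arm.line_to(P(S,.10),.15); st('a')
arm.line_to(P(S,.074),.08); st('b')
z=.072
while z>.062:
    arm.line_to(P(S,z),.04); f=st(round(z,4))
    if f[2]>3: break
    z-=.0015
save('s7',cv2.resize(snapshot('side')[150:280,180:330],None,fx=4.5,fy=4.5,interpolation=cv2.INTER_CUBIC))
E
```

```text
a 19.3 [ 0.4595 -0.0161  0.1003] [-0.07  0.19 -0.07] 0.822
b 19.77 [ 0.4594 -0.0158  0.0744] [-1.41 -1.09  0.33] 0.82
0.072 20.02 [ 0.4594 -0.0156  0.0723] [ 0.02 -0.36 -0.43] 0.819
0.0705 20.27 [ 0.4593 -0.0156  0.0705] [-0.28  0.65  0.41] 0.818
0.069 20.52 [ 0.4592 -0.0157  0.0689] [-0.18  0.31 -0.32] 0.816
0.0675 20.77 [ 0.4592 -0.0157  0.0674] [0.62 0.42 0.98] 0.819
0.066 21.02 [ 0.4592 -0.0157  0.0659] [-0.81 -0.22  0.09] 0.821
0.0645 21.27 [ 0.4594 -0.0157  0.065 ] [0.61 0.17 4.82] 0.823
```

View pics/s7.png

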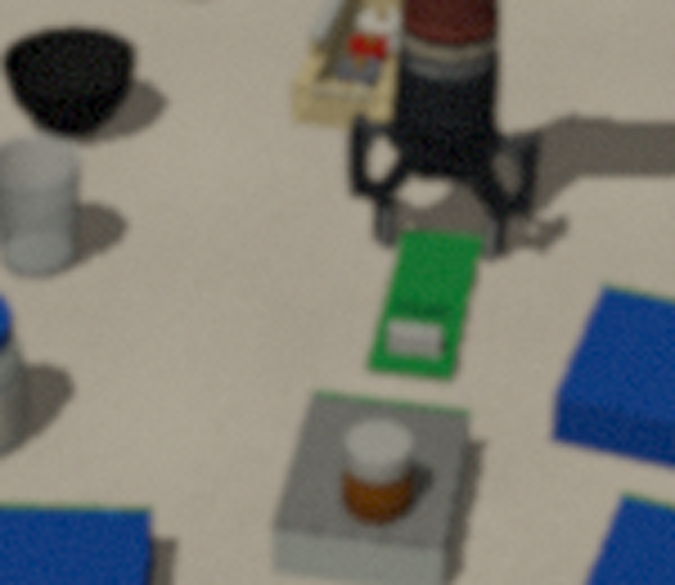

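Fingers straddle the plain end (side px ~(265,203) and (291,204)), touching the counter. I'll raise them slightly, grip, and slide in.

```bash
python3 - <<'E'
from h import *
def st(s): 
    f=arm.read_ft_force(); print(s,round(arm.read_time(),2),arm.read_tool_pos().round(4),np.round(f,2),round(arm.read_opening(),3)); return f
S=M-.230*v; z=.0692
arm.line_to(P(S,z),.04); st('up')
arm.move_gripper(.4,40); f=st('grip')
if arm.read_opening()<.6: print('MISSED'); raise SystemExit
if f[2]>6: z+=.001
for d in(.03,.06,.075,.09,.11,.13,.15,.165,.175):
    arm.line_to(P(S+d*v,z),.08); f=st(d)
    if np.linalg.norm(f[:2])>12: print('STOP');break
save('s8',cv2.resize(snapshot('side')[150:280,180:330],None,fx=4.5,fy=4.5,interpolation=cv2.INTER_CUBIC))
E
```

```text
up 21.59 [ 0.4594 -0.0156  0.0694] [-0.44  0.2  -0.67] 0.819
grip 21.84 [ 0.4592 -0.0156  0.0695] [-0.72  0.93  4.94] 0.686
0.03 22.37 [0.4641 0.0144 0.0695] [ 0.86 -1.02  5.51] 0.686
0.06 22.89 [0.4683 0.0445 0.0695] [ 0.28 -0.46  5.38] 0.686
0.075 23.23 [0.4704 0.0595 0.0695] [-1.16 -1.37  6.13] 0.688
0.09 23.57 [0.4726 0.0746 0.0695] [ 0.02 -2.07  6.32] 0.683
0.11 23.98 [0.4754 0.0947 0.0695] [ 0.15 -1.63  7.02] 0.686
0.13 24.38 [0.4782 0.1145 0.0695] [ 0.04 -1.19  5.67] 0.689
0.15 24.77 [0.481  0.1344 0.0695] [-0.09 -1.68  7.44] 0.683
0.165 25.12 [0.4831 0.1492 0.0695] [-0.32 -1.36  7.07] 0.683
0.175 25.39 [0.4844 0.1589 0.0695] [-0.14 -1.53  7.47] 0.687
```

View pics/s8.png

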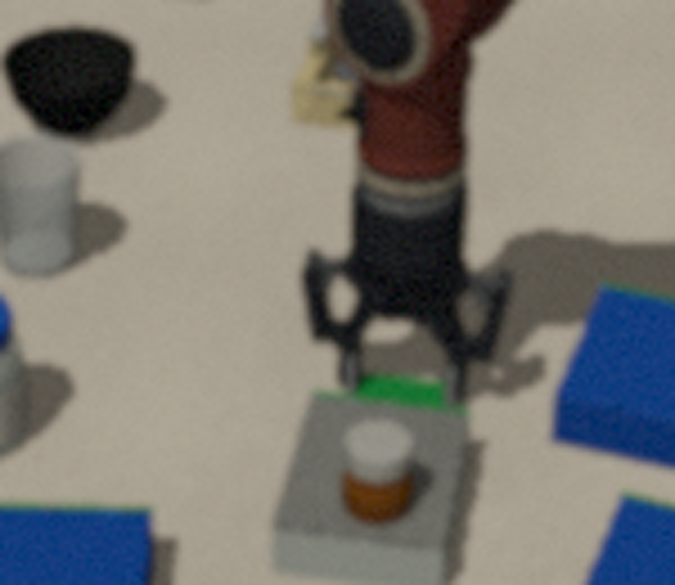

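```bash
python3 - <<'E'
from h import *
def st(s): 
    f=arm.read_ft_force(); print(s,round(arm.read_time(),2),arm.read_tool_pos().round(4),np.round(f,2),round(arm.read_opening(),3)); return f
S=M-.230*v; z=.0692
d=.179
while d<.203:
    arm.line_to(P(S+d*v,z),.04); f=st(round(d,4))
    if -f[:2]@v>6: print('contact');break
    d+=.002
save('s9',cv2.resize(snapshot('side')[150:280,180:330],None,fx=4.5,fy=4.5,interpolation=cv2.INTER_CUBIC))
E
```

```text
0.179 25.69 [0.4848 0.1621 0.0695] [-0.21 -2.49  6.88] 0.686
0.181 25.94 [0.485  0.1636 0.0695] [-0.2  -3.95  6.25] 0.683
0.183 26.19 [0.4853 0.1654 0.0695] [-0.65 -4.72  6.5 ] 0.684
0.185 26.44 [0.4855 0.1673 0.0695] [-0.29 -3.82  6.84] 0.687
0.187 26.69 [0.4858 0.1693 0.0695] [-0.86 -3.79  7.41] 0.689
0.189 26.94 [0.4861 0.1713 0.0695] [-1.01 -4.37  7.6 ] 0.684
0.191 27.19 [0.4864 0.1732 0.0695] [-0.99 -4.27  7.23] 0.689
0.193 27.44 [0.4866 0.1752 0.0695] [-1.62 -4.4   7.69] 0.689
0.195 27.69 [0.4869 0.1772 0.0695] [ 0.08 -4.14  7.18] 0.685
0.197 27.94 [0.487  0.1778 0.0695] [-0.83 -6.3   7.28] 0.687
contact
```

View pics/s9.png

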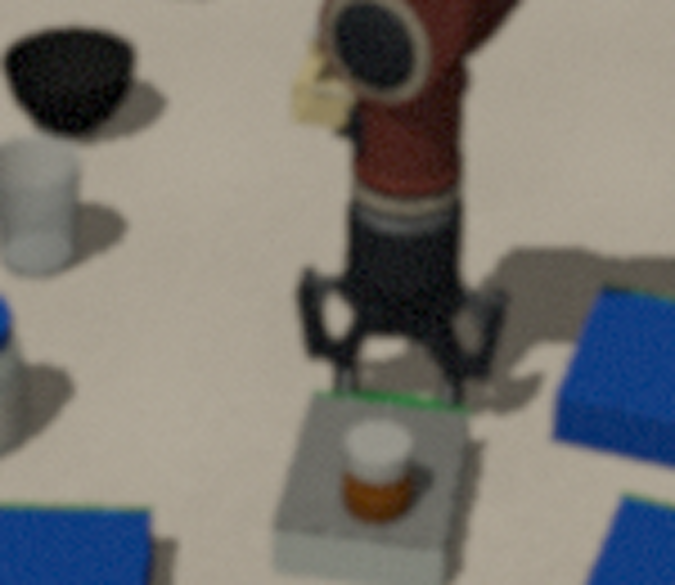

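```bash
python3 - <<'E'
from h import *
def st(s): 
    f=arm.read_ft_force(); print(s,round(arm.read_time(),2),arm.read_tool_pos().round(4),np.round(f,2),round(arm.read_opening(),3)); return f
S=M-.230*v; z=.0692
for d in(.1985,.2,.202):
    arm.line_to(P(S+d*v,z),.03); f=st(d)
    if -f[:2]@v>15: break
arm.move_gripper(.85); arm.pause(.2); st('open')
arm.line_to(P(S+.08*v,.0692),.15); arm.line_to(P(S+.08*v,.2),.25); st('up')
arm.line_to(P(S+.0*v,.25),.25)
t=snapshot('top');s=snapshot('side')
save('t10raw',t);save('s10raw',s)
save('t10',cv2.resize(t[150:270,150:330],None,fx=4,fy=4,interpolation=cv2.INTER_CUBIC))
save('s10',cv2.resize(s[180:290,220:310],None,fx=5.4,fy=5.4,interpolation=cv2.INTER_CUBIC))
m=big(green(s,(235,210,310,246),60)).astype(np.uint8)
p=ray('side',np.argwhere(m)[:,::-1],.008)[:,:2]
w=np.array([v[1],-v[0]]); print('y range from mouth (z=8mm)',((p-M)@v).min(),'lat',((p-M)@w).min(),((p-M)@w).max())
E
```

```text
0.1985 28.24 [0.487  0.178  0.0695] [-2.34 -8.8   7.32] 0.691
0.2 28.49 [0.487  0.1781 0.0695] [ -2.16 -11.14   6.87] 0.688
0.202 28.74 [0.487  0.1784 0.0695] [ -2.73 -13.25   8.95] 0.683
open 29.23 [0.4879 0.1852 0.069 ] [-0.2  -0.12  0.48] 0.848
up 30.88 [0.47   0.0647 0.1992] [-0.42  0.28  0.74] 0.849
y range from mouth (z=8mm) -0.050305305375021425 lat -0.031113447252448974 0.029930942077951172
```

View pics/t10.png

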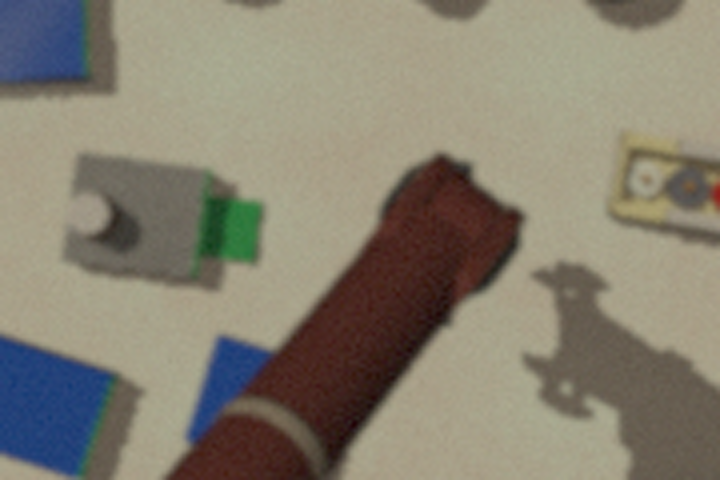

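View pics/s10.png

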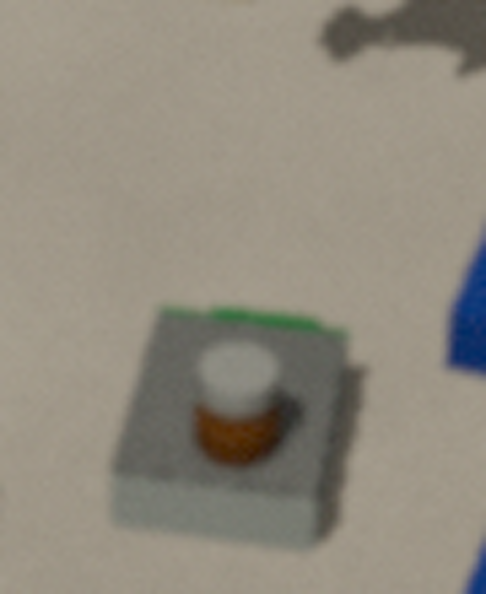

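```bash
python3 - <<'E'
from h import *
t=cv2.imread('pics/t10raw.png'); m=big(green(t,(204,195,222,222),90))
p=ray('top',np.argwhere(m)[:,::-1],.008)[:,:2]; w=np.array([v[1],-v[0]])
a=(p-M)@v;b=(p-M)@w; print(a.min(),b.min(),b.max(),m.sum())
k=a<-.02; r=cv2.minAreaRect(p[k].astype(np.float32)*1000);print(r)
e=[(y,b[(a>y)&(a<y+.008)].mean()) for y in(-.05,-.04,-.03,-.02)];print(e)
t0=cv2.imread('pics/top0.png');d=cv2.absdiff(t0,t).max(2);
print('bystander diffs',{n:int(d[y0:y1,x0:x1].max()) for n,(x0,y0,x1,y1) in dict(jar=(165,190,185,215),bowl=(285,118,320,155),cup=(243,122,266,150),pum=(188,120,214,148),spat=(90,182,130,235),model=(352,140,382,168),brush=(395,180,415,232)).items()})
E
```

```text
-0.04842870799407501 -0.02781073235569342 0.02848748636091785 149
((487.0822448730469, 178.44033813476562), (28.257417678833008, 54.990936279296875), 82.89137268066406)
[(-0.05, np.float64(0.0003798181784959313)), (-0.04, np.float64(-0.001101755202875121)), (-0.03, np.float64(-0.0009064515620461077)), (-0.02, np.float64(0.0010222974398060739))]
bystander diffs {'jar': 21, 'bowl': 26, 'cup': 23, 'pum': 22, 'spat': 22, 'model': 23, 'brush': 22}
```

```bash
python3 - <<'E'
from h import *
from station import ticket
print(arm.read_time(),np.round(arm.read_ft_force(),2)); ticket.finish_job()
E
```

```text
31.5 [ 0.41  0.44 -0.21]
the job is handed in; nothing more can be done
```

The lid is out of the case and stowed in the bay. I handed the job in at about 31.5 s of the 64 s allowed; no verdict is reported.

**What I did:** I gripped the lid by its tab, raised it 7 mm and slid it out over the lip. I laid it flat in line with the bay mouth and let go. Then I gripped the plain end across its width and slid the lid in, tab end first, until it met the back stop.

**Last checks:**
- **Back stop:** the tool stopped moving forward and the push force rose to about 13 N. Contact came about 8 mm later than my estimate, and from about 18 mm earlier the push force had already risen from 1.5 to 4 N; I did not find out why for either.
- **How far it sticks out:** about 50 mm in both views, where 53 mm is expected. A fully pushed-in lid cannot stick out less than 53 mm, so I put the difference down to camera error.
- **Alignment:** the lid sits within about 1 mm of the bay's middle line, and its direction is within about 0.02 rad of the bay's.
- **Other objects:** before-and-after top pictures show only image noise around the seven bystanders.
- **Robot:** it was clear of everything, reading under 1 N at the end.

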